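Hold the blasting-cabinet lid just under its balance point

TASK

A colleague is about to take the cleaned brass mounts out of the bench-top blasting cabinet. First ease the extraction damper lever back from open to halfway, 45 degrees, so the suction no longer drags on the lid. Then take the lid by its bow handle, raise it past its balance point until you feel the gas struts take over, without ever letting it fly up, ease it back and keep hold of it still, a few degrees below the balance point, so that it is light in the hand but would shut by itself; finish while holding the handle there, and leave the pot, jar and plane where they stand.

Things in the scene. Friction and masses are not known exactly. Their poses are not given: they have to be found in the camera images.
- cabinet: grey sheet-metal blasting cabinet fixed to the bench, 270 deep (x), 400 wide (y); rim 134 high in front, 212 at the back, two arm ports in front. Its lid is a grey frame with a clear window, 283 by 412, 16 thick, 0.8 kg, hinged along the back rim. Origin at the centre of its underside; x from its front (robot side) to its back, y to its left, z up
- lid (a joint): lid angle, rad: 0 shut (the lid slopes down 0.28 from the hinge to its front edge), grows as the front edge rises, level at 0.28, end stop 1.15. Balance point 0.50 (29 degrees from shut), give or take 0.02: below it the lid sinks shut by itself, above it its two damped gas struts push it up to the stop. Lifting takes about 3 N at the handle near shut, under 1 N near balance
- lid_handle: black round bow handle on the lid near its front edge: bar 12 in diameter, 118 long, along the cabinet's y. Origin mid-bar, 250 from the hinge line measured along the lid, 52 above the lid's underside (the plane holding the hinge line), 36 above its top face. Its axes turn with the lid: z the lid's outward normal, x along the lid towards the hinge
- lid_hinge (a point): middle of the lid's hinge line, at the back rim, 135 behind the cabinet's origin (its +x) and 212 above the bench; the hinge line runs along the cabinet's y
- damper (a joint): angle of the extraction damper lever, rad: 0 shut (lever across the duct, pointing to the cabinet's front, its -x), 1.571 open (lever along the duct, pointing away from the cabinet, its -y); seen from above it turns anticlockwise as it grows. Halfway is 0.785, at the middle one of the three studs of its quadrant. It stays where it is left; it takes about 1 N at the grip to turn it
- damper_knob (a point): the black upright grip at the end of the damper lever, 20 in diameter and 50 tall; this point lies on its axis, 20 below its top, 95 from the pivot, 182 above the bench
- damper_pivot (a point): the damper lever's vertical pivot axis over the round extraction duct on the cabinet's right side, 20 in front of and 285 to the right of the cabinet's origin; the point is at the height of damper_knob (182)
- tin_pot: bystander: dark round tin pot, 110 across (two side handles more), 70 tall, left of the cabinet; origin at the centre of its underside
- varnish_jar: bystander: closed amber glass jar, 68 across, 90 tall, near left; origin at the centre of its underside
- plane: bystander: wooden smoothing plane, 180 long, 58 wide, 80 tall, near right; origin at the centre of its underside

How it is judged:
By the outcome, as a careful person would: the job done as asked, in the order asked, and still so for the second after the job is handed in, while the arm keeps its last pose, push and grip.
It also fails if it takes over 48 s, if anything falls off the work surface, if the arm or the gripper's body presses on something with over 40 N, if the wrist force passes 120 N, or if a joint passes its speed limit or range.

ROBOT

A 7-joint arm with a two-finger parallel gripper is mounted at the origin on the work surface. World frame = base frame: x ahead of the robot, y to its left, z up, the work surface at z = 0. Lengths are in m, angles in rad, forces in N, time in s.
With the tool pointing down it reaches from about 0.35 to 0.9 m from the base axis. Payload 8.1 kg.
Tool frame: the origin (TCP) lies at the very end of the fingers, on their centre line; the grasp point (between the pads) lies 19 mm behind it (tcp_to_grasp is the distance from the TCP to the grasp point, in m); z points along the fingers, y is the line along which they close (so a half turn about z gives the same grasp; the last joint's range is limited). The gripper opens to 92 mm and grips with 3 to 60 N. Pads are 19 mm wide; open, the fingers measure 130 mm over their backs; the gripper's body (75 mm by 190 mm) begins 47 mm behind the grasp point.
Start: joints at [1.057, 0.434, 0.025, 1.573, -0.012, 1.134, -0.075], TCP at [0.25, -0.573, 0.227] pointing down, gripper open.
Joint ranges: [-2.62, 2.62], [-0.44, 2.09], [-1.27, 1.32], [0.08, 2.57], [-1.32, 4.46], [0.12, 2], [-2.74, 2.74]. Speed limits (rad/s): [2.22, 2.22, 3.01, 3.01, 3.14, 3.14, 3.14].

INTERFACE

Orientations are given as a rotation vector (axis times angle).
In Python, from workcell import observe, grab_frame, camera_params, close_job, tcp_to_grasp gives the robot as it stands.
- The arm moves only by the tool creep_tool, called after ">>>" by a JSON object that holds its "op" and its "data". Schema: {"type":"object","properties":{"rows":{"type":"object","properties":{"tx":{"type":"array","items":{"type":"number"},"minItems":1,"maxItems":10},"ty":{"type":"array","items":{"type":"number"},"minItems":1,"maxItems":10},"tz":{"type":"array","items":{"type":"number"},"minItems":1,"maxItems":10},"rx":{"type":"array","items":{"type":"number"},"minItems":1,"maxItems":10},"ry":{"type":"array","items":{"type":"number"},"minItems":1,"maxItems":10},"rz":{"type":"array","items":{"type":"number"},"minItems":1,"maxItems":10},"aperture":{"type":"array","items":{"type":"number"},"minItems":1,"maxItems":10}},"additionalProperties":false,"required":["tx","ty","tz","rx","ry","rz","aperture"]},"grip_force":{"type":"number"},"only":{"type":"string"},"quiet":{"type":"boolean"},"lines":{"type":"string"}},"required":["rows"],"additionalProperties":false}. rows is an object with one list for each field, all of the same length, 1 to 10, a row being the entries at one place: tx, ty, tz (the shift in m), rx, ry, rz (a rotation vector in rad), aperture (the finger opening in m); each row is the pose to reach, as a shift and turn from the pose commanded when the call began, along the tool's axes at that moment; what a row does not reach only later rows make up. A row lasts 1/12 s, in which the tool goes at most 0.0417 m and 0.125 rad, less where a joint would pass 70% of its speed; a pose out of reach is approached as far as the arm can. The fingers move at their own pace and stop on an object; grip_force is the grip in N (left out, the last holds). Time passes only in rows, so rows that do not move let the fingers close. The tool returns the time, the measured TCP pose, the force, the opening and the grip force at its end. only (a regular expression) keeps the lines of the reply that match it, lines (a string "A,B") keeps lines A to B, and quiet returns only ok. Input that does not fit is refused with a message, and nothing moves.
- observe(): the state, without advancing time (a new reading comes with each control period).
- grab_frame(name): name is "scene" or "side" or "wrist"; returns the picture (384x512x3 uint8, blue, green, red); there is no depth.
- camera_params(name): a dict with "fx", "fy", "cx", "cy" (pixels), "rvec" (rotation vector, rad) and "tvec" (3), from world to camera coordinates, as OpenCV has them. Camera axes: x right, y down, z forward; pixel columns grow to the right and rows downward; lengths in m; the calibration is good to about 2 mm. The wrist camera is an equidistant fisheye: a pixel r from the principal point sees the ray r / f radians off the axis. A picture is of the moment at which its call begins: read the wrist's pose just before it. camera_params takes no time and is no camera call; for the wrist camera it gives the pose at the moment of the call.
- close_job(): hands the job in; it is judged then, once.
The state is a dict: "t": time; "q": joint angles; "qvel": joint speeds; "joint_torque": joint torques, N m; "tool_pos": TCP position; "tool_rot": TCP orientation; "force": force on the tool from outside, world axes, zero at the start; "moment": the same for the moment, N m; "grip_width": finger opening in m; "grasp_force": force on a finger pad.
Only numpy, scipy, OpenCV 4.12 (cv2) and the standard library are available. Lean on these libraries where they do the work, as an engineer would, in place of code of your own. Each camera call takes 0.05 s, during which the arm holds its last target. There are 200 camera calls.

## Working session

There is one attempt and no reset: what is moved stays moved. The work goes in short steps, Python scripts to look and compute and a tool call to move; the robot and the scene stay as the last step left them, time stands still between calls to the robot, and variables do not carry over. Pictures are saved under pics/ and viewed, at most 10 in all, crops included, and the job is handed in when it is done.

```bash
mkdir -p pics; ls; python3 - <<'E'
from workcell import *
import cv2
s=observe();print({k:s[k] for k in('t','tool_pos','tool_rot','force','grip_width')},tcp_to_grasp)
for n in('scene','side'):
    cv2.imwrite(f'pics/{n}0.png',grab_frame(n));print(n,camera_params(n))
E
```

```text
pics
{'t': 0.0, 'tool_pos': array([ 0.24933123, -0.57257911,  0.22595907]), 'tool_rot': array([-3.07416533e+00, -6.40309565e-01,  7.40012077e-04]), 'force': array([-0.37047951, -0.34226209,  0.00706665]), 'grip_width': 0.0918812689078006} 0.0188
scene {'fx': 347.2857432758643, 'fy': 347.2857432758643, 'cx': 254.2372848438533, 'cy': 187.98058171926596, 'rvec': array([ 2.07883125,  0.85427987, -0.45191234]), 'tvec': array([-0.41158502, -0.056974  ,  1.42335685])}
side {'fx': 370.47510914835306, 'fy': 370.47510914835306, 'cx': 256.88037299527485, 'cy': 188.11826818515803, 'rvec': array([ 0.67668496, -2.73418956,  0.95662265]), 'tvec': array([0.48422049, 0.2133616 , 1.45714294])}
```

View pics/scene0.png

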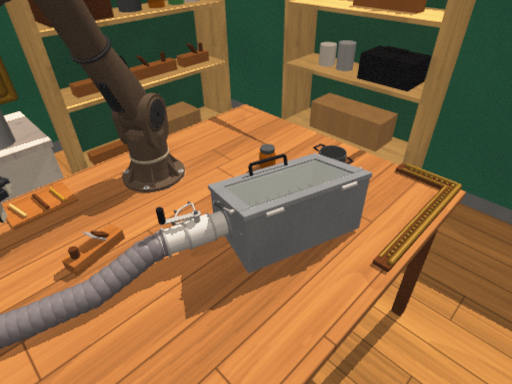

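View pics/side0.png

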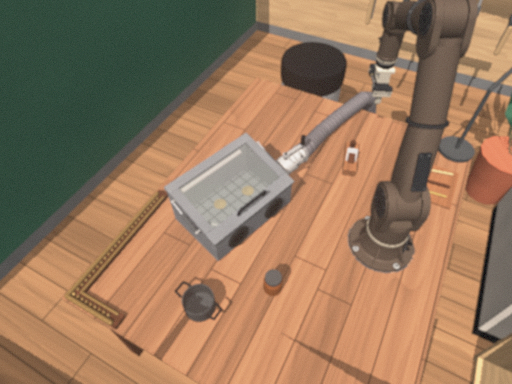

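The scene view shows the damper knob at about (160,215) and the handle bar at (250,165)-(287,157). In the side view the handle is at (238,213)-(267,192). I'll enlarge both.

```bash
python3 - <<'E'
import cv2,numpy as np
a=cv2.imread('pics/scene0.png')[140:240,145:305];b=cv2.imread('pics/side0.png')[125:245,160:320]
a=cv2.resize(a,None,fx=5,fy=5,interpolation=cv2.INTER_CUBIC)[:300*2][:, :800]
b=cv2.resize(b,None,fx=5,fy=5,interpolation=cv2.INTER_CUBIC)
cv2.imwrite('pics/a.png',a);cv2.imwrite('pics/b.png',b)
E
```

```text
(no output)
```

View pics/a.png

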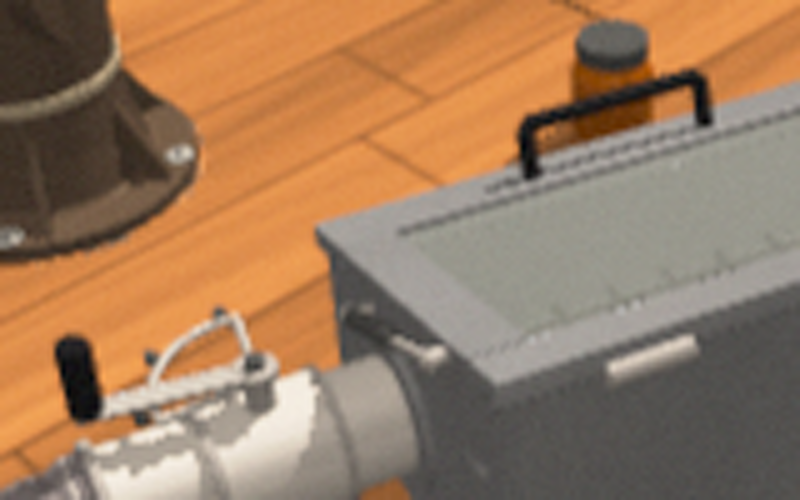

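View pics/b.png

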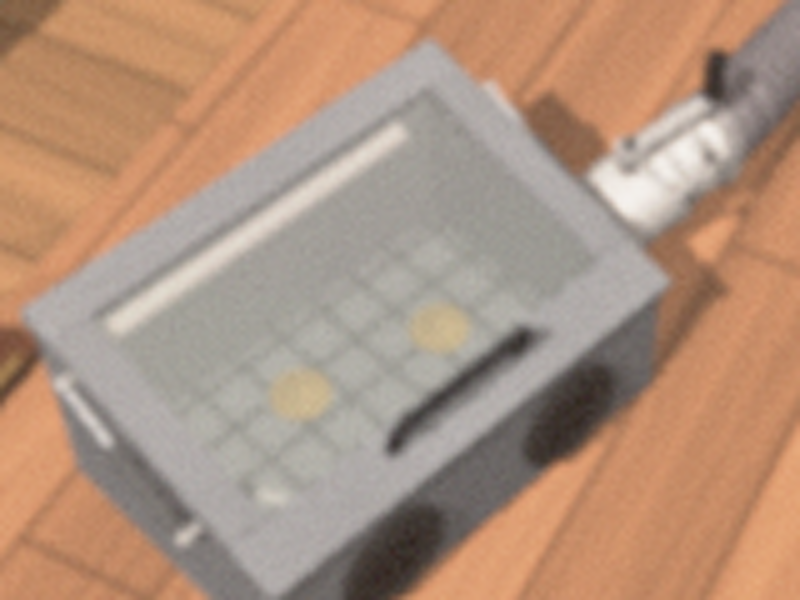

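In the crops the knob point is at scene (160.8,214.4) and side (303.2,139.4). The bar ends are at scene (250.6,165) and (284.4,155.4), and side (265,192.6) and (240,212). The pivot is at scene (196.6,212.4) and side (285.6,154.6).

```bash
cat > h.py <<'E'
import numpy as np,cv2
from workcell import *
from scipy.spatial.transform import Rotation as R
def P(n):
    c=camera_params(n);K=np.array([[c['fx'],0,c['cx']],[0,c['fy'],c['cy']],[0,0,1]])
    return K@np.c_[cv2.Rodrigues(c['rvec'])[0],c['tvec']]
def tri(a,b):
    X=cv2.triangulatePoints(P('scene'),P('side'),np.array(a,float).reshape(2,1),np.array(b,float).reshape(2,1))[:,0]
    X=X[:3]/X[3];e=[ (lambda u:u[:2]/u[2])(P(n)@np.r_[X,1])-p for n,p in(('scene',a),('side',b))]
    return X,np.round(np.r_[e[0],e[1]],1)
def tool(): s=observe();return s,np.array(s['tool_pos']),R.from_rotvec(s['tool_rot'])
E
python3 - <<'E'
from h import *
d={'knob':((160.8,214.4),(303.2,139.4)),'pivot':((196.6,212.4),(285.6,154.6)),'hR':((250.6,165),(265,192.6)),'hL':((284.4,155.4),(240,212))}
W={}
for k,v in d.items(): W[k],e=tri(*v);print(k,W[k].round(4),e)
def hn(th,y): # handle in cabinet frame
    b=th-0.28; c,s=np.cos(b),np.sin(b)
    return [0.135-0.25*c-0.052*s,y,0.212+0.25*s+0.052*c]
M={'knob':[-.02,-.38,.182],'pivot':[-.02,-.285,.182],'hR':hn(0,-.053),'hL':hn(0,.053)}
A=np.array([M[k] for k in d]);B=np.array([W[k] for k in d])
print(A.round(3))
a=A[:,:2]-A[:,:2].mean(0);b=B[:,:2]-B[:,:2].mean(0)
yaw=np.arctan2((a[:,0]*b[:,1]-a[:,1]*b[:,0]).sum(),(a*b).sum())
r=R.from_euler('z',yaw);t=(B-r.apply(A)).mean(0)
print('yaw',yaw,'t',t);print((r.apply(A)+t*[1,1,0]-B).round(4))
s,p,T=tool();print(T.as_matrix().round(3))
E
```

```text
knob [ 0.4394 -0.2123  0.1801] [-0.6 -0.2 -0.3  0.2]
pivot [ 0.4767 -0.1222  0.1536] [-0.3 -0.1 -0.2  0.1]
hR [0.4492 0.1207 0.188 ] [-0.3 -0.  -0.2  0.1]
hL [0.4885 0.2404 0.1879] [-0.3 -0.  -0.3  0. ]
[[-0.02  -0.38   0.182]
 [-0.02  -0.285  0.182]
 [-0.091 -0.053  0.193]
 [-0.091  0.053  0.193]]
yaw -0.2503859957652917 t [ 0.55834387  0.15398901 -0.01005374]
[[ 0.0055  0.0031  0.0019]
 [-0.0084  0.005   0.0284]
 [ 0.008   0.0044  0.0049]
 [-0.0051 -0.0125  0.005 ]]
[[ 0.917  0.399 -0.001]
 [ 0.399 -0.917  0.001]
 [-0.    -0.001 -1.   ]]
```

```bash
python3 - <<'E'
from h import *
d={'BR':((244.4,216),(246,133.6)),'FR':((208.8,186),(293.4,181)),'BL':((369,176.5),(165,188)),'FL':((320,157.5),(215,244.2))}
W={}
for k,v in d.items(): W[k],e=tri(*v);print(k,W[k].round(4),e)
for a,b in(('BR','BL'),('FR','FL'),('FR','BR'),('FL','BL')):
    v=W[b]-W[a];print(a,b,np.linalg.norm(v).round(4),np.arctan2(v[1],v[0]).round(4))
print(sum(W.values())/4)
E
```

```text
BR [ 0.6464 -0.0921  0.2242] [-0.2 -0.  -0.1  0. ]
FR [ 0.3916 -0.0119  0.1455] [-0.6 -0.2 -0.4  0.2]
BL [0.7739 0.2893 0.2142] [ 0.4 -0.   0.3  0. ]
FL [0.5268 0.3758 0.136 ] [-3.5 -0.1 -3.2  0.2]
BR BL 0.4022 1.2482
FR FL 0.4108 1.2352
FR BR 0.2785 -0.3047
FL BL 0.2732 -0.3369
[0.58467295 0.14029069 0.17996225]
```

>>> {"op": "creep_tool", "data": {"rows": {"tx": [0.08,0.16,0.24,0.3,0.318,0.318,0.318,0.318,0.318,0.318],"ty": [-0.064,-0.128,-0.19,-0.24,-0.255,-0.255,-0.255,-0.255,-0.255,-0.255],"tz": [0,0,0,0,0,0,0,0,0,0],"rx": [0,0,0,0,0,0,0,0,0,0],"ry": [0,0,0,0,0,0,0,0,0,0],"rz": [-0.12,-0.24,-0.36,-0.45,-0.45,-0.45,-0.45,-0.45,-0.45,-0.45],"aperture": [0.07,0.07,0.07,0.07,0.07,0.07,0.07,0.07,0.07,0.07]}}}

```text
t: 0.93
tool_pos: [0.4402, -0.2089, 0.2267]
tool_rot: [-2.853, -1.313, -0.001]
force: [0.6, -1.0, -0.1]
grip_width: 0.0702
grasp_force: 0.0
```

>>> {"op": "creep_tool", "data": {"rows": {"tx": [0,0],"ty": [0,0],"tz": [0,0],"rx": [0,0],"ry": [0,0],"rz": [0,0],"aperture": [0.07,0.07]}}}

```text
t: 1.1
tool_pos: [0.44, -0.2103, 0.2266]
tool_rot: [-2.852, -1.317, 0.0]
force: [-0.2, -0.3, -0.1]
grip_width: 0.0698
grasp_force: 0.0
```

```bash
python3 - <<'E'
from h import *
s,p,T=tool();print(s['t'],p,T.as_matrix().round(3)); c=camera_params('wrist');print(c)
cv2.imwrite('pics/w1.png',grab_frame('wrist'))
cv2.imwrite('pics/s1.png',cv2.resize(grab_frame('scene')[140:260,130:290],None,fx=3,fy=3))
E
```

```text
1.1 [ 0.43998051 -0.2103033   0.22657161] [[ 0.648  0.761 -0.   ]
 [ 0.761 -0.648  0.   ]
 [ 0.    -0.    -1.   ]]
{'fx': 297.3186396354542, 'fy': 297.3186396354542, 'cx': 255.8983821046431, 'cy': 189.3322366108186, 'rvec': array([-2.71198807,  0.99794713,  0.1326567 ]), 'tvec': array([-0.47143215,  0.08930542,  0.42178422])}
```

View pics/w1.png

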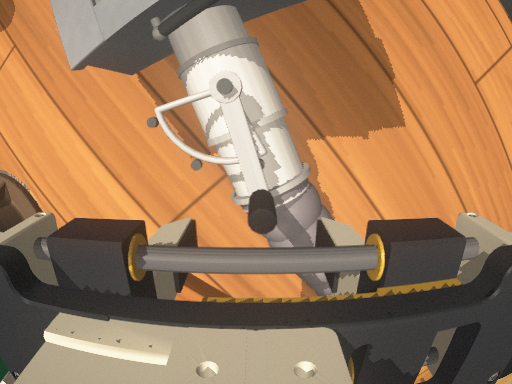

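The wrist view shows the knob just ahead of the fingers, with its top disc at about (263,220). The lever pivot is at (225,87), and the quadrant studs are at (152,123), (196,164) and, partly hidden, near (261,165).

```bash
cat >> h.py <<'E'
def wray(u,z,c=None):
    c=c or camera_params('wrist');d=np.array([(u[0]-c['cx'])/c['fx'],(u[1]-c['cy'])/c['fy']]);r=np.hypot(*d)
    v=np.r_[d/r*np.sin(r),np.cos(r)];Rm=cv2.Rodrigues(c['rvec'])[0];o=-Rm.T@c['tvec'];w=Rm.T@v
    return o+w*(z-o[2])/w[2]
def wproj(X,c=None):
    c=c or camera_params('wrist');v=cv2.Rodrigues(c['rvec'])[0]@np.array(X)+c['tvec']
    r=np.arctan2(np.hypot(v[0],v[1]),v[2]);d=v[:2]/np.hypot(v[0],v[1])*r;return d*c['fx']+[c['cx'],c['cy']]
E
python3 - <<'E'
from h import *
for n,u,z in(('ktop',(263,219),.202),('pivot',(225,87),.165),('pivot',(225,87),.155),('s1',(152,123),.155),('s2',(196,164),.155)):print(n,wray(u,z).round(4))
print([ (k,wproj((*k,z)).round(1)) for k in((.4394,-.2123),) for z in(.202,.182,.152)])
im=cv2.imread('pics/w1.png');g=cv2.cvtColor(im,cv2.COLOR_BGR2GRAY)[185:240,235:290];m=(g<45).astype('uint8')
n,l,st,ce=cv2.connectedComponentsWithStats(m);print([(a+np.array([235,185,0,0,0])) .tolist() for a in st[1:] if a[4]>40])
E
```

```text
ktop [ 0.4437 -0.2145  0.202 ]
pivot [ 0.4799 -0.1309  0.165 ]
pivot [ 0.4796 -0.1296  0.155 ]
s1 [ 0.418  -0.1107  0.155 ]
s2 [ 0.4225 -0.1593  0.155 ]
[((0.4394, -0.2123), array([255.9, 220.6])), ((0.4394, -0.2123), array([255.9, 210.5])), ((0.4394, -0.2123), array([255.9, 198.3]))]
[]
```

>>> {"op": "creep_tool", "data": {"rows": {"tx": [0,0,0,0,0,0,0,0,0,0],"ty": [0.0055,0.0055,0.0055,0.0055,0.0055,0.0055,0.0055,0.0055,0.0055,0.0055],"tz": [0,0.03,0.056,0.056,0.056,0.056,0.056,0.056,0.056,0.056],"rx": [0,0,0,0,0,0,0,0,0,0],"ry": [0,0,0,0,0,0,0,0,0,0],"rz": [0,0,0,0,0,0,0,0,0,0],"aperture": [0.05,0.05,0.05,0.05,0.01,0.01,0.01,0.01,0.01,0.01]}, "grip_force": 12}}

```text
t: 2.03
tool_pos: [0.4439, -0.216, 0.1716]
tool_rot: [2.854, 1.31, 0.001]
force: [0.1, 1.4, 4.8]
grip_width: 0.0194
grasp_force: 12.0
```

```bash
python3 - <<'E'
from h import *
c=camera_params('wrist');im=grab_frame('wrist');cv2.imwrite('pics/w2.png',im)
s,p,T=tool();print(s['t'],p,T.as_matrix().round(3),s['force'],s['grip_width'])
E
```

```text
2.0833 [ 0.44399278 -0.21597167  0.17158806] [[ 0.652  0.758  0.001]
 [ 0.758 -0.652 -0.001]
 [ 0.     0.002 -1.   ]] [-0.639219    0.41303894  6.81688741] 0.019566596651465228
```

>>> {"op": "creep_tool", "data": {"rows": {"tx": [0,-0.003,-0.0052,-0.0063,-0.0068,-0.0061,-0.0047,-0.0028,-0.0003,-0.0003],"ty": [0,-0.0086,-0.0172,-0.026,-0.035,-0.044,-0.0526,-0.061,-0.0689,-0.0689],"tz": [-0.003,-0.003,-0.003,-0.003,-0.003,-0.003,-0.003,-0.003,-0.003,-0.003],"rx": [0,0,0,0,0,0,0,0,0,0],"ry": [0,0,0,0,0,0,0,0,0,0],"rz": [0,0,0,0,0,0,0,0,0,0],"aperture": [0.01,0.01,0.01,0.01,0.01,0.01,0.01,0.01,0.01,0.01]}}}

```text
t: 2.92
tool_pos: [0.39, -0.1695, 0.174]
tool_rot: [-2.854, -1.313, 0.001]
force: [-2.8, -1.8, -2.2]
grip_width: 0.0196
grasp_force: 12.0
```

>>> {"op": "creep_tool", "data": {"rows": {"tx": [0,0],"ty": [0,0],"tz": [0,0],"rx": [0,0],"ry": [0,0],"rz": [0,0],"aperture": [0.01,0.01]}}}

```text
t: 3.08
tool_pos: [0.3906, -0.1709, 0.1739]
tool_rot: [-2.854, -1.312, 0.002]
force: [-5.6, 0.2, 2.1]
grip_width: 0.0196
grasp_force: 12.0
```

```bash
python3 - <<'E'
from h import *
c=camera_params('wrist');im=grab_frame('wrist');cv2.imwrite('pics/w3.png',im)
s,p,T=tool();print(s['t'],p,T.as_matrix().round(3),s['force'],s['grip_width'])
E
```

```text
3.1333 [ 0.39065381 -0.17102911  0.1738453 ] [[ 0.652  0.759 -0.001]
 [ 0.759 -0.652  0.   ]
 [-0.001 -0.001 -1.   ]] [-4.39513869 -0.07507945  3.45771129] 0.01970286818166514
```

View pics/w3.png

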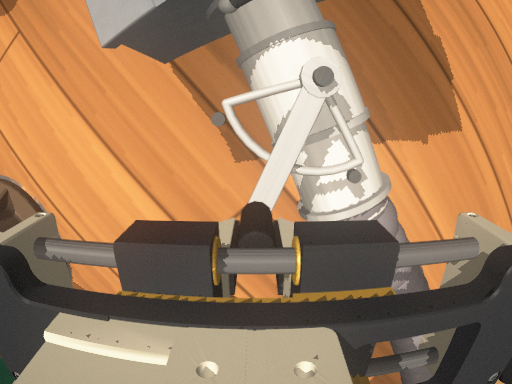

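The lever now covers the middle stud. The pivot is at (323,76), the outer studs at (217,119) and (354,176), and the lever's centre line runs through about (266,190). I'll compute the angle.

```bash
python3 - <<'E'
from h import *
z=.155
pv=wray((323,76),z);a=lambda X:np.arctan2(X[1]-pv[1],X[0]-pv[0])
print('pivot',pv)
for u,zz in(((217,119),z),((354,176),z),((266,190),z),((296,135),z)):X=wray(u,zz);print(u,X.round(4),(a(X)%6.2832).round(3),np.hypot(*(X-pv)[:2]).round(4))
s,p,T=tool();print('knob',(a(p)%6.2832).round(3),np.hypot(*(p-pv)[:2]))
im=cv2.imread('pics/w3.png');hsv=cv2.cvtColor(im,cv2.COLOR_BGR2HSV)
for r in(110,130,150,170,190):
    g=hsv[r,235:345];print(r,235+np.where((g[:,1]<60)&(g[:,2]>130))[0])
E
```

```text
pivot [ 0.48153264 -0.12606213  0.155     ]
(217, 119) [ 0.4168 -0.1054  0.155 ] 2.832 0.068
(354, 176) [ 0.4587 -0.1865  0.155 ] 4.351 0.0646
(266, 190) [ 0.4106 -0.1573  0.155 ] 3.556 0.0775
(296, 135) [ 0.4461 -0.1431  0.155 ] 3.588 0.0393
knob 3.601 0.10139522087928768
110 [260 261 262 263 264 265 266 267 268 269 270 271 272 273 274 275 276 277
 278 279 280 281 282 283 284 285 286 287 288 289 290 291 292 293 294 295
 296 297 298 299 300 301 302 303 304 305 306 307 308 309 310 311 312 313
 314 315 316 317 318 319 320 321 322 323 324 325 326 327 328 329 330 331
 332 333 334 335 336 337 338 339 340 341 342 343 344]
130 [235 236 237 238 239 240 241 242 243 244 269 270 271 272 273 274 275 276
 277 278 279 280 281 282 283 284 285 286 287 288 289 290 291 292 293 294
 295 296 297 298 299 300 301 302 303 304 305 306 307 308 309 310 311 312
 313 314 315 316 317 318 319 320 321 322 323 324 325 326 327 328 329 330
 331 332 333 334 335 336 337 338 339 340 341 342 343 344]
150 [251 252 253 254 255 256 257 258 259 260 261 262 263 264 272 273 274 275
 276 277 278 279 280 281 282 283 284 285 286 
[... 183 characters left out ...]
332 333 334 335 336 337 338 339 340 341 342 343 344]
170 [263 264 265 266 267 268 269 270 271 272 273 274 275 276 277 278 279 280
 281 282 283 284 285 286 287 288 289 290 291 292 293 294 295 296 297 298
 299 300 301 302 303 304 305 306 307 308 309 310 311 312 313 314 315 316
 317 318 319 320 321 322 323 324 325 326 327 328 329 330 331 332 333 334
 335 336 337 338 339 340 341 342 343 344]
190 [254 255 256 257 258 259 260 261 262 263 264 265 266 267 268 269 270 271
 272 273 274 275 276 277 278 279 280 281 298 299 300 301 302 303 304 305
 306 307 308 309 310 311 312 313 314 315 316 317 318 319 320 321 322 323
 324 325 326 327 328 329 330 331 332 333 334 335 336 337 338 339 340 341
 342 343 344]
```

>>> {"op": "creep_tool", "data": {"rows": {"tx": [0,0,0,0,0,0,0,0],"ty": [0,0,0,0,0,0,0,0],"tz": [0,0,0,0,-0.04,-0.07,-0.07,-0.07],"rx": [0,0,0,0,0,0,0,0],"ry": [0,0,0,0,0,0,0,0],"rz": [0,0,0,0,0,0,0,0],"aperture": [0.05,0.05,0.05,0.05,0.05,0.05,0.05,0.05]}}}

```text
t: 3.8
tool_pos: [0.3924, -0.1716, 0.2454]
tool_rot: [2.852, 1.309, 0.005]
force: [0.1, -0.6, -0.9]
grip_width: 0.05
grasp_force: 0.0
```

```bash
python3 - <<'E'
from h import *
c=camera_params('wrist');im=grab_frame('wrist');cv2.imwrite('pics/w4.png',im)
s,p,T=tool();print(s['t'],p,s['q'].round(3),T.as_matrix().round(3),s['force'])
yaw=-.33;o=np.array([.577,.143,0]);r=R.from_euler('z',yaw)
print('handle guess',o+r.apply([-.091,0,.193]),wproj(o+r.apply([-.091,0,.193])))
E
```

```text
3.85 [ 0.39146571 -0.17128161  0.24409147] [ 0.554  0.114 -0.291  1.978  0.038  1.053 -0.464] [[ 0.652  0.758  0.001]
 [ 0.758 -0.652 -0.001]
 [ 0.     0.001 -1.   ]] [ 0.57848489 -0.75597288 -0.5190042 ]
handle guess [0.49091015 0.17248792 0.193     ] [  98.67241604 -127.2835447 ]
```

View pics/w4.png

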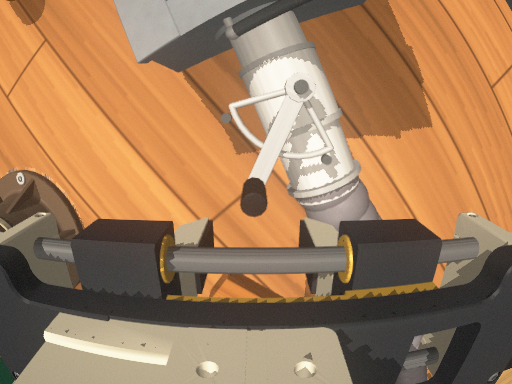

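The lever is still on the middle stud, with the pivot at (300,88), the knob at (254,192) and the outer studs at (224,119) and (326,159). Next I move to look at the handle.

>>> {"op": "creep_tool", "data": {"rows": {"tx": [0.01,0.04,0.08,0.12,0.16,0.2,0.235,0.2515,0.2515,0.2515],"ty": [-0.005,-0.02,-0.04,-0.055,-0.075,-0.095,-0.112,-0.12,-0.12,-0.12],"tz": [-0.03,-0.05,-0.055,-0.055,-0.055,-0.055,-0.055,-0.055,-0.055,-0.055],"rx": [0,0,0,0,0,0,0,0,0,0],"ry": [0,0,0,0,0,0,0,0,0,0],"rz": [-0.05,-0.1,-0.2,-0.3,-0.38,-0.38,-0.38,-0.38,-0.38,-0.38],"aperture": [0.05,0.05,0.05,0.05,0.05,0.05,0.05,0.05,0.05,0.05]}}}

```text
t: 4.68
tool_pos: [0.4635, 0.0993, 0.2973]
tool_rot: [-2.551, -1.83, 0.003]
force: [-0.5, -1.1, -1.3]
grip_width: 0.05
grasp_force: 0.0
```

>>> {"op": "creep_tool", "data": {"rows": {"tx": [0,0],"ty": [0,0],"tz": [0,0],"rx": [0,0],"ry": [0,0],"rz": [0,0],"aperture": [0.05,0.05]}}}

```text
t: 4.85
tool_pos: [0.4637, 0.0963, 0.298]
tool_rot: [-2.558, -1.824, 0.002]
force: [-0.6, -0.1, 0.2]
grip_width: 0.0496
grasp_force: 0.0
```

```bash
python3 - <<'E'
from h import *
c=camera_params('wrist');im=grab_frame('wrist');cv2.imwrite('pics/w5.png',im)
s,p,T=tool();print(s['t'],p,s['q'].round(3),T.as_matrix().round(3),s['force']);print(c)
E
```

```text
4.9 [0.46377881 0.0963083  0.29822633] [ 0.167  0.181 -0.563  1.778  0.103  1.213 -0.757] [[ 0.326  0.945 -0.001]
 [ 0.945 -0.326 -0.001]
 [-0.001 -0.001 -1.   ]] [ 0.70388821 -0.03462292 -0.29915893]
{'fx': 297.3186396354542, 'fy': 297.3186396354542, 'cx': 255.8983821046431, 'cy': 189.3322366108186, 'rvec': array([-2.83847602,  0.47485533,  0.06439843]), 'tvec': array([-0.40742985,  0.18277289,  0.5219233 ])}
```

View pics/w5.png

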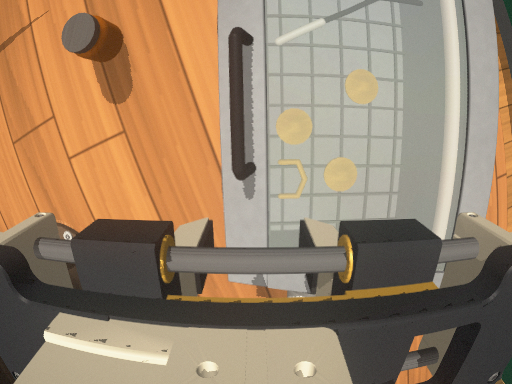

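The handle is clear in this view. The bar's axis runs from (237,35) to (238,172), and its feet sit slightly to the right.

```bash
python3 - <<'E'
from h import *
c={'fx': 297.3186396354542, 'fy': 297.3186396354542, 'cx': 255.8983821046431, 'cy': 189.3322366108186, 'rvec': np.array([-2.83847602,  0.47485533,  0.06439843]), 'tvec': np.array([-0.40742985,  0.18277289,  0.5219233 ])}
im=cv2.imread('pics/w5.png');m=(im.max(2)<60)
for r in(27,33,60,80,100,120,140,160,170,176,180):
    k=np.where(m[r,215:275])[0]+215;print(r,k.min() if len(k) else 0,k.max() if len(k) else 0,end='; ')
a,b=wray((236.5,29),.193,c),wray((238,178),.193,c)
print('\n',a,b,np.linalg.norm(a-b),np.arctan2(*(a-b)[1::-1]),(a+b)/2)
E
```

```text
27 0 0; 33 240 246; 60 241 241; 80 0 0; 100 0 0; 120 0 0; 140 0 0; 160 0 0; 170 249 249; 176 246 246; 180 0 0; 
 [0.49540629 0.23908393 0.193     ] [0.45231991 0.11173727 0.193     ] 0.13443811796261748 1.244547186331558 [0.4738631 0.1754106 0.193    ]
```

>>> {"op": "creep_tool", "data": {"rows": {"tx": [0.03,0.06,0.0775,0.0775,0.0775,0.0775,0.0775,0.0775],"ty": [-0.015,-0.03,-0.03,-0.03,-0.03,-0.03,-0.03,-0.03],"tz": [0,0,0.02,0.05,0.057,0.057,0.057,0.057],"rx": [-0.1,-0.2,-0.28,-0.28,-0.28,-0.28,-0.28,-0.28],"ry": [0,0,0,0,0,0,0,0],"rz": [0,0,0,0,0,0,0,0],"aperture": [0.06,0.06,0.06,0.06,0.06,0.06,0.06,0.06]}}}

```text
t: 5.57
tool_pos: [0.4621, 0.1798, 0.243]
tool_rot: [2.366, 1.684, 0.239]
force: [0.2, -0.2, 0.5]
grip_width: 0.0601
grasp_force: 0.0
```

```bash
python3 - <<'E'
from h import *
c=camera_params('wrist');im=grab_frame('wrist');cv2.imwrite('pics/w6.png',im)
s,p,T=tool();print(s['t'],p,s['q'].round(3),T.as_matrix().round(3),s['force'])
bar=np.array([.474,.1754,.193]);print('bar in tool',T.inv().apply(bar-p))
d=np.array([.326,.945,0]);print(wproj(bar-.065*d),wproj(bar+.065*d))
E
```

```text
5.6167 [0.46207322 0.18008858 0.24307461] [-0.08   0.161 -0.64   1.99   0.428  0.92  -1.285] [[ 0.327  0.908  0.263]
 [ 0.945 -0.314 -0.089]
 [ 0.001  0.277 -0.961]] [-0.29884241 -0.32732257  0.11638103]
bar in tool [-0.00059862 -0.00158816  0.05166059]
[253.68023826 283.33585493] [253.17401273 120.73947543]
```

View pics/w6.png

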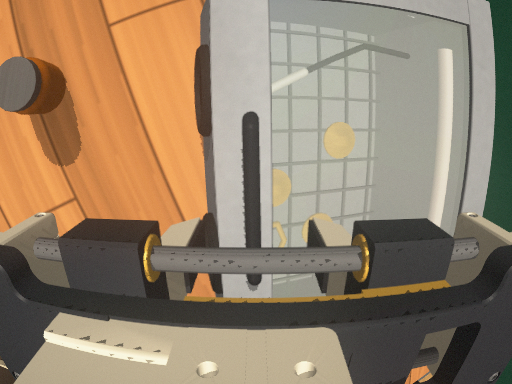

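The bar runs from (251,113) to (254,286), within 2–3 px of the prediction, so the tool is centred over it. Now I approach and grip.

>>> {"op": "creep_tool", "data": {"rows": {"tx": [0,0,0,0,0,0,0,0,0,0],"ty": [-0.002,-0.002,-0.002,-0.002,-0.002,-0.002,-0.002,-0.002,-0.002,-0.002],"tz": [0.02,0.045,0.06,0.068,0.068,0.068,0.068,0.068,0.068,0.068],"rx": [0,0,0,0,0,0,0,0,0,0],"ry": [0,0,0,0,0,0,0,0,0,0],"rz": [0,0,0,0,0,0,0,0,0,0],"aperture": [0.06,0.05,0.04,0.04,0.04,0.005,0.005,0.005,0.005,0.005]}, "grip_force": 25}}

```text
t: 6.45
tool_pos: [0.4775, 0.1754, 0.1768]
tool_rot: [2.362, 1.687, 0.241]
force: [12.6, -4.5, 1.3]
grip_width: 0.0111
grasp_force: 19.2
```

```bash
python3 - <<'E'
from h import *
s,p,T=tool();print(s['t'],p,T.as_matrix().round(3),s['force'],s['moment'],s['grip_width'],s['grasp_force'])
E
```

```text
6.45 [0.47753374 0.17544029 0.17680881] [[ 0.324  0.909  0.263]
 [ 0.946 -0.312 -0.089]
 [ 0.001  0.278 -0.961]] [12.62682489 -4.50953815  1.30427246] [-0.71826519 -1.72002722  0.07741214] 0.011118780748626572 19.1592076420784
```

>>> {"op": "creep_tool", "data": {"rows": {"tx": [0,0,0],"ty": [0.003,0.003,0.003],"tz": [0,0,0],"rx": [0,0,0],"ry": [0,0,0],"rz": [0,0,0],"aperture": [0.005,0.005,0.005]}}}

```text
t: 6.7
tool_pos: [0.4777, 0.1753, 0.1767]
tool_rot: [2.363, 1.691, 0.236]
force: [-11.3, 2.0, 6.7]
grip_width: 0.0111
grasp_force: 25.0
```

```bash
python3 - <<'E'
from h import *
s,p,T=tool();print(s['t'],p,T.as_matrix().round(3),s['force'],s['moment'],s['grip_width'],s['grasp_force'])
E
```

```text
6.7 [0.47769626 0.1753451  0.17673253] [[ 0.323  0.91   0.26 ]
 [ 0.946 -0.31  -0.089]
 [-0.001  0.275 -0.962]] [-11.31619288   2.04441541   6.74828404] [ 0.32252102  1.99468737 -0.04893744] 0.011097500843987198 24.985129237174988
```

>>> {"op": "creep_tool", "data": {"rows": {"tx": [0,0,0,0,0,0,0,0,0,0],"ty": [-0.0014,-0.0006,0.0002,0.0012,0.0022,0.0033,0.0046,0.0059,0.0074,0.0074],"tz": [0,-0.005,-0.01,-0.0149,-0.0199,-0.0248,-0.0297,-0.0346,-0.0394,-0.0394],"rx": [0,0.02,0.04,0.06,0.08,0.1,0.12,0.14,0.16,0.16],"ry": [0,0,0,0,0,0,0,0,0,0],"rz": [0,0,0,0,0,0,0,0,0,0],"aperture": [0.005,0.005,0.005,0.005,0.005,0.005,0.005,0.005,0.005,0.005]}}}

```text
t: 7.53
tool_pos: [0.4753, 0.1762, 0.217]
tool_rot: [2.477, 1.77, 0.104]
force: [-2.7, 2.0, -1.9]
grip_width: 0.0115
grasp_force: 25.0
```

```bash
cat > st.py <<'E'
from h import *
s,p,T=tool();m=T.as_matrix();H=np.array([.715,.0938,.212]);cx=np.array([.947,-.32,0])
bar=p-.017*m[:,2];v=bar-H;x=-v@cx;z=v[2];th=np.arctan2(z,x)-np.arctan2(.052,.25)+.28
print('t',round(s['t'],2),'p',p.round(4),'tilt',np.arctan2(m[:,2]@cx,-m[2,2]).round(4),'theta_pos',th.round(4),'rad',np.hypot(x,z).round(4))
print('F tool',T.inv().apply(s['force']).round(1),'F world',s['force'].round(1),'M tool',T.inv().apply(s['moment']).round(2),s['grip_width'].round(4))
E
python3 st.py
```

```text
t 7.53 p [0.4753 0.1762 0.217 ] tilt 0.1173 theta_pos 0.1604 rad 0.2563Traceback (most recent call last):
  File "st.py", line 5, in <module>
    print('F tool',T.inv().apply(s['force']).round(1),'F world',s['force'].round(1),'M tool',T.inv().apply(s['moment']).round(2),s['grip_width'].round(4))
                                                                                                                                 ^^^^^^^^^^^^^^^^^^^^^
AttributeError: 'float' object has no attribute 'round'
```

```bash
sed -i "s/,s\['grip_width'\].round(4)//" st.py
```

>>> {"op": "creep_tool", "data": {"rows": {"tx": [0,0,0,0,0,0,0,0,0,0],"ty": [0.0008,0.0016,0.0026,0.0036,0.0047,0.006,0.0073,0.0088,0.0103,0.012],"tz": [-0.005,-0.01,-0.0149,-0.0199,-0.0248,-0.0297,-0.0346,-0.0394,-0.0442,-0.049],"rx": [0.02,0.04,0.06,0.08,0.1,0.12,0.14,0.16,0.18,0.2],"ry": [0,0,0,0,0,0,0,0,0,0],"rz": [0,0,0,0,0,0,0,0,0,0],"aperture": [0.005,0.005,0.005,0.005,0.005,0.005,0.005,0.005,0.005,0.005]}}}

```text
t: 8.37
tool_pos: [0.4809, 0.1744, 0.267]
tool_rot: [-2.5, -1.789, 0.073]
force: [-1.6, 2.7, 0.1]
grip_width: 0.0111
grasp_force: 25.0
```

```bash
python3 st.py
```

```text
t 8.37 p [0.4809 0.1744 0.267 ] tilt -0.0818 theta_pos 0.3592 rad 0.2563
F tool [ 2.1 -2.3  0.1] F world [-1.6  2.7  0.1] M tool [ 0.22  0.32 -0.09]
```

>>> {"op": "creep_tool", "data": {"rows": {"tx": [0,0,0],"ty": [0,0,0],"tz": [0,0,0],"rx": [0,0,0],"ry": [0,0,0],"rz": [0,0,0],"aperture": [0.005,0.005,0.005]}}}

```text
t: 8.62
tool_pos: [0.4809, 0.1744, 0.2666]
tool_rot: [-2.501, -1.789, 0.072]
force: [-3.3, 2.7, 0.7]
grip_width: 0.011
grasp_force: 25.0
```

```bash
python3 st.py
```

```text
t 8.62 p [0.4809 0.1744 0.2666] tilt -0.0808 theta_pos 0.358 rad 0.2563
F tool [ 1.5 -4.  -0.4] F world [-3.3  2.7  0.7] M tool [ 0.73  0.31 -0.1 ]
```

```bash
cat > avg.py <<'E'
from h import *
F=[]
for i in range(6): s,p,T=tool();F.append(np.r_[T.inv().apply(s['force']),T.inv().apply(s['moment'])]);grab_frame('side')
print('avg F,M tool',np.mean(F,0).round(2),'sd',np.std(F,0).round(2))
E
python3 avg.py
```

```text
avg F,M tool [ 1.68 -4.41 -0.4   0.81  0.41 -0.08] sd [0.56 0.35 0.48 0.05 0.06 0.02]
```

>>> {"op": "creep_tool", "data": {"rows": {"tx": [0,0,0,0,0,0,0,0,0,0],"ty": [0,0.0004,0.0008,0.0012,0.0017,0.0022,0.0027,0.0032,0.0037,0.0043],"tz": [-0.0025,-0.005,-0.0075,-0.01,-0.0125,-0.0149,-0.0174,-0.0199,-0.0224,-0.0248],"rx": [0.01,0.02,0.03,0.04,0.05,0.06,0.07,0.08,0.09,0.1],"ry": [0,0,0,0,0,0,0,0,0,0],"rz": [0,0,0,0,0,0,0,0,0,0],"aperture": [0.005,0.005,0.005,0.005,0.005,0.005,0.005,0.005,0.005,0.005]}}}

```text
t: 9.75
tool_pos: [0.4875, 0.1723, 0.2916]
tool_rot: [-2.432, -1.738, 0.157]
force: [-2.3, 5.6, 1.1]
grip_width: 0.011
grasp_force: 25.0
```

```bash
python3 avg.py; python3 st.py
```

```text
avg F,M tool [ 3.44 -4.79 -0.87  0.74  0.64 -0.09] sd [0.85 0.93 0.54 0.12 0.05 0.03]
t 10.05 p [0.4875 0.1723 0.2915] tilt -0.1808 theta_pos 0.4598 rad 0.2563
F tool [ 2.9 -4.9 -0.2] F world [-3.6  4.3  1.1] M tool [ 0.61  0.67 -0.1 ]
```

>>> {"op": "creep_tool", "data": {"rows": {"tx": [0.0003,0.0005,0.0005,0.0005,0.0005,0.0005,0.0005,0.0005,0.0005,0.0005],"ty": [-0.0003,0.0001,0.0004,0.0008,0.0013,0.0017,0.0022,0.0027,0.0032,0.0038],"tz": [-0.0025,-0.005,-0.0075,-0.01,-0.0125,-0.0149,-0.0174,-0.0199,-0.0224,-0.0248],"rx": [0.01,0.02,0.03,0.04,0.05,0.06,0.07,0.08,0.09,0.1],"ry": [0,0,0,0,0,0,0,0,0,0],"rz": [0,0,0,0,0,0,0,0,0,0],"aperture": [0.005,0.005,0.005,0.005,0.005,0.005,0.005,0.005,0.005,0.005]}}}

```text
t: 10.88
tool_pos: [0.496, 0.1695, 0.315]
tool_rot: [-2.363, -1.688, 0.237]
force: [1.8, 5.0, -0.7]
grip_width: 0.011
grasp_force: 25.0
```

```bash
python3 avg.py; python3 st.py
```

```text
avg F,M tool [ 5.14  1.04 -0.03 -0.63  1.06 -0.08] sd [0.57 0.83 0.68 0.13 0.06 0.02]
t 11.18 p [0.496  0.1695 0.3148] tilt -0.2792 theta_pos 0.5583 rad 0.2564
F tool [ 5.6  1.8 -0.2] F world [ 3.5  4.7 -0.4] M tool [-0.8   1.18 -0.11]
```

>>> {"op": "creep_tool", "data": {"rows": {"tx": [0.0003,0.0006,0.0008,0.0008],"ty": [0.0004,0.0008,0.0012,0.0012],"tz": [-0.0025,-0.005,-0.0075,-0.0075],"rx": [0.01,0.02,0.03,0.03],"ry": [0,0,0,0],"rz": [0,0,0,0],"aperture": [0.005,0.005,0.005,0.005]}}}

```text
t: 11.52
tool_pos: [0.499, 0.1686, 0.3217]
tool_rot: [-2.342, -1.672, 0.263]
force: [0.2, 0.7, 0.4]
grip_width: 0.0107
grasp_force: 25.0
```

```bash
python3 avg.py; python3 st.py
```

```text
avg F,M tool [ 0.96  1.28 -0.12 -0.86  0.22 -0.08] sd [0.42 0.89 0.21 0.15 0.02 0.02]
t 11.82 p [0.4988 0.1686 0.3214] tilt -0.3093 theta_pos 0.5869 rad 0.2563
F tool [ 0.6  2.1 -0.7] F world [ 2.3 -0.2  0. ] M tool [-1.18  0.1  -0.1 ]
```

>>> {"op": "creep_tool", "data": {"rows": {"tx": [0,0,0,0,0,0,0,0,0,0],"ty": [-0.0003,-0.0007,-0.0012,-0.0017,-0.002,-0.0022,-0.0024,-0.0024,-0.0024,-0.0024],"tz": [0.0025,0.005,0.01,0.0151,0.0201,0.0251,0.0302,0.0339,0.0371,0.0371],"rx": [-0.01,-0.02,-0.04,-0.06,-0.08,-0.1,-0.12,-0.135,-0.147,-0.147],"ry": [0,0,0,0,0,0,0,0,0,0],"rz": [0,0,0,0,0,0,0,0,0,0],"aperture": [0.005,0.005,0.005,0.005,0.005,0.005,0.005,0.005,0.005,0.005]}}}

```text
t: 12.65
tool_pos: [0.4858, 0.1729, 0.2864]
tool_rot: [-2.448, -1.749, 0.142]
force: [5.3, -2.0, -1.9]
grip_width: 0.0107
grasp_force: 25.0
```

>>> {"op": "creep_tool", "data": {"rows": {"tx": [0,0,0],"ty": [0,0,0],"tz": [0,0,0],"rx": [0,0,0],"ry": [0,0,0],"rz": [0,0,0],"aperture": [0.005,0.005,0.005]}}}

```text
t: 12.9
tool_pos: [0.4859, 0.1729, 0.2868]
tool_rot: [-2.447, -1.747, 0.143]
force: [4.1, -3.4, -0.9]
grip_width: 0.011
grasp_force: 25.0
```

```bash
python3 avg.py; python3 st.py
python3 - <<'E'
from h import *
a=grab_frame('scene')[100:270,130:390];b=grab_frame('side')[110:330,150:360]
cv2.imwrite('pics/f.png',np.hstack([cv2.resize(a,(440,288)),cv2.resize(b,(275,288))]))
E
```

```text
avg F,M tool [-2.15  4.74  0.97 -1.34 -0.49 -0.08] sd [0.37 0.45 0.47 0.02 0.02 0.04]
t 13.2 p [0.4859 0.1729 0.2867] tilt -0.1625 theta_pos 0.4399 rad 0.2564
F tool [-1.4  4.6  0.9] F world [ 3.7 -2.7 -1.6] M tool [-1.28 -0.52 -0.08]
```

View pics/f.png

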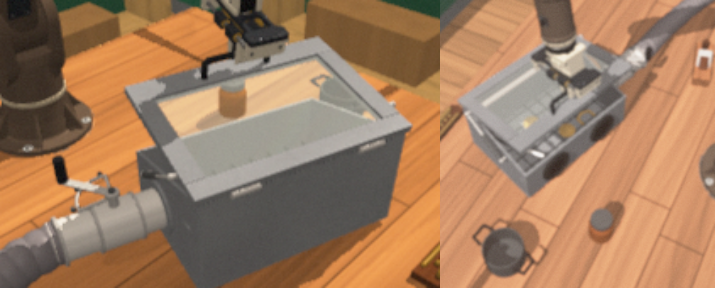

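The lid is held partly open by the handle at about 0.44 rad. The lever is at mid position, and the pot, jar and plane have not moved. I'll relieve the small side load and hand in.

>>> {"op": "creep_tool", "data": {"rows": {"tx": [-0.0002,-0.0002,-0.0002,-0.0002,-0.0002,-0.0002],"ty": [0.0005,0.0005,0.0005,0.0005,0.0005,0.0005],"tz": [0,0,0,0,0,0],"rx": [0,0,0,0,0,0],"ry": [0,0,0,0,0,0],"rz": [0,0,0,0,0,0],"aperture": [0.005,0.005,0.005,0.005,0.005,0.005]}}}

```text
t: 13.8
tool_pos: [0.4859, 0.1729, 0.2868]
tool_rot: [-2.446, -1.747, 0.144]
force: [0.3, -5.0, -2.3]
grip_width: 0.0116
grasp_force: 25.0
```

```bash
python3 st.py; python3 -c "
from workcell import *
print(close_job())"
```

```text
t 13.8 p [0.4859 0.1729 0.2868] tilt -0.1634 theta_pos 0.4401 rad 0.2564
F tool [-4.6  2.3  1.9] F world [ 0.3 -5.  -2.3] M tool [-0.69 -1.08 -0.11]
the job is handed in; nothing more can be done
None
```

I handed the job in at 13.8 s, with the damper lever at its middle stud (within about 1°) and the gripper holding the lid still by its handle at about 0.44 rad, some 3° below the balance point. The lid was first eased up to about 0.59 rad, but the strut push there was too small to stand out in the force readings, so passing balance rests on the measured angle; the pot, jar and plane were not touched.

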